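Swing an optical rail into line between its stop and line posts

TASK

Locate the loose optical rail on the breadboard: slide it, still clearly askew, until its left end butts against the end post, then keep that end on the post and swing the rail about it, past the spring roller, into line along the two line posts. Press it home gently until it bears on both line posts at once, then let go and leave it there, held between end post and roller. The stop bar that carries end post and roller is clamped wherever the last user left it along its slots, so feel for the post with a light hand, because hard pushing knocks things out of true, and leave the other things on the board where they are.

Things in the scene. Friction and masses are not known exactly. Their poses are not given: they have to be found in the camera images.
- rail_mid (a point): Centre (half-way up, half-way along) of the loose aluminium optical rail: a straight bar 240 long, 30 wide, 20 high, about 0.3 kg, vertical flat sides and square ends; both ends are alike. Its y axis runs along the length, x across, z up. It starts lying flat on the breadboard, askew to the line by 0.25 to 0.6 rad, on the robot's side of the line posts, its left (+y) end nearest to the posts.
- rail: The same loose rail; origin at the centre of its underside, axes as for rail_mid.
- board: Fixed smooth black optical breadboard 300 (x) by 450 (y), 12 thick, with small screw holes every 25; origin at the centre of its underside on the bench, so its top is 12 above the origin. Its x points away from the robot, its y to the robot's left (turned by up to 0.22 rad either way). The home rail lies flat on it, parallel to its y.
- seat (a point): Point fixed on the board, 65 from its origin in board x, 0 in y, 22 above the bench: rail_mid's home if the stop bar is clamped in mid-slot. The real home is shifted from it along board y with the stop bar, by up to 14 either way (how much is not measured), and not in x. At home the rail's far (+x) side touches both line posts, its left end the end post, its right end the roller.
- inner_line_post: Smooth polished steel post screwed to the board, 12 diameter, 26 high, origin on its axis at the board's top, at board x 86, y 85: the line post on the left. The low 20 wide collar round the foot of every post is look only.
- outer_line_post: Like post, 12 diameter, 26 high, at board x 86, y -85: the line post on the right. More than 30 N on this or any other post would knock it out of true.
- clamps: Two fixed cap screws (10 diameter, tops 14 above the board, 120 apart along y) holding the stop bar; origin midway between, at the board's top, board x 134.5, y 0. They carry the stop bar with end post and roller, whose contact forces count as theirs; it does not slip. The bar is a flat 25 by 330, 6 high, along y behind the line posts, with an arm at each end towards the robot.
- stop_nominal (a point): Point fixed on the board, at board x 62, y 126, at the board's top: the axis of the end post if the bar is clamped in mid-slot. The real post (smooth steel, 12 diameter, 26 high, on the left arm, which lies behind it) stands at y 126 + s, s being the bar's shift, anywhere from -14 to 14 and not measured.
- pusher (a joint): How far (m) the spring roller on the right arm is pushed back along board -y: 0 free, 0.008 fully in, about 0.0022 when the rail is home. Spring 1 N per mm: 1 N at 0, about 3.3 N at home. The roller (20 diameter, upright, turns freely, centred 15.5 above the board) is free at board x 68, y -127.5 + s; in the last 0.1 rad of the swing the far corner of the rail's right end rides over it.
- carrier_mid (a point): Centre of a loose aluminium rail carrier 46 by 40 by 18 with a black thumb screw on one side, on the left near part of the board: a bystander.
- bottle_mid (a point): Centre of a loose white jar with a red cap, 42 diameter, about 85 tall, at the left far corner of the board: a bystander.
- post_base_mid (a point): Centre of a loose steel pedestal post, foot 32 diameter, stem 13 diameter, 52 tall, on the left part of the board: a bystander.
Things that resemble listed ones, but are neither listed nor needed, are in the scene too. Of the things shaped like the rail, the aluminium one is meant.

How it is judged:
On the way, in this order (a step that is already met when the one before it is completed fails the run):
1. the rail, still askew by more than 0.1 rad and clear of the roller, butts against the end post (contact force between rail and clamps above 1 N and angle between the y axis of rail_mid and the y axis of board, either way round above 0.1 rad and value of joint pusher below 0.0004 m), for 0.1 s.
2. part-way round (0.03 to 0.09 rad from line) its end is still on the end post (contact force between rail and clamps above 0.5 N and angle between the y axis of rail_mid and the y axis of board, either way round between 0.03 and 0.09 rad).
3. in line and past the roller, pressed on both line posts at once with more than 1 N each (contact force between rail and inner_line_post above 1 N and contact force between rail and outer_line_post above 1 N and angle between the y axis of rail_mid and the y axis of board, either way round below 0.012 rad and value of joint pusher above 0.0015 m), for 0.2 s.
At the end, for the whole second after the job is handed in: The rail lies flat on the board and at rest along the line posts (centre line within 2 mm of theirs, parallel within 0.012 rad), held between end post and roller (roller pressed in 1.5 to 4 mm) (x of rail_mid in the frame of board between 0.063 and 0.067 m and height (world z) of rail_mid below 0.024 m and angle between the y axis of rail_mid and the y axis of board, either way round below 0.012 rad and angle between rail_mid's own z axis and vertical below 0.03 rad and value of joint pusher between 0.0015 and 0.004 m and contact force between rail and clamps above 2 N and linear speed of rail below 0.01 m/s); the robot touches nothing.
It fails at once if the rail pushed against the end post (or roller) or a line post with more than 30 N (contact force between rail and clamps above 30 N or contact force between rail and inner_line_post above 30 N or contact force between rail and outer_line_post above 30 N).
It fails at once if a bystander (carrier, jar or pedestal post) moved more than 15 mm (distance of any of carrier_mid, bottle_mid, post_base_mid from where it was at the start of the episode above 0.015 m).
It also fails if it takes over 72 s, if anything falls off the work surface, if the arm or the gripper's body presses on something with over 40 N, if the wrist force passes 120 N, or if a joint passes its speed limit or range.

ROBOT

A 7-joint arm with a two-finger parallel gripper is mounted at the origin on the work surface. World frame = base frame: x ahead of the robot, y to its left, z up, the work surface at z = 0. Lengths are in m, angles in rad, forces in N, time in s.
With the tool pointing down it reaches from about 0.425 to 0.8 m from the base axis. Payload 8.3 kg.
Tool frame: the origin (TCP) lies midway between the tips of the shut fingers; the grasp point (between the pads) lies 19 mm behind it; z points along the fingers, x is the direction in which the jaws open and shut, and the axes are right-handed (so a half turn about z gives the same grasp; the last joint's range is limited). The gripper opens to 85 mm and grips with 20 to 120 N. Pads are 22 mm wide; open, the fingers measure 114 mm over their backs; the gripper's body (76 mm by 85 mm) begins 54 mm behind the grasp point. The pads swing forward as they close: fully open they stand 13 mm farther back than shut.
Start: joints at [-1.406, 0.383, 0.016, 1.37, -0.006, 1.388, -0.046], TCP at [0.141, 0.609, 0.231] pointing down, gripper open.
Joint ranges: [-2.95, 2.95], [-0.25, 2.06], [-1.52, 1.56], [0.18, 2.33], [-1.44, 4.58], [0.02, 2.06], [-3.01, 3.01]. Speed limits (rad/s): [2.39, 2.39, 3.01, 3.01, 3.14, 3.14, 3.14].

INTERFACE

Orientations are given as a rotation vector (axis times angle).
In Python, from rig import arm gives the robot as it stands.
- The arm moves only by the tool play_rows, never from a script. Its argument "steps" is a list that holds one entry, the list of rows, each a list of 7 numbers: the shift along the tool's x, y, z in cm, then the turn, a rotation vector about the tool's x, y, z in rad, then the opening, from -1 (shut) to 1 (fully open). In form: [[[dx, dy, dz, ax, ay, az, fingers], ...]]. A call has 1 to 20 rows; each row is the pose to reach, as a shift and turn from the pose commanded when the call began, along the tool's axes at that moment; what a row does not reach only later rows make up. A row lasts 1/8 s, in which the tool goes at most 62.5 mm and 10.7 degrees, less where a joint would pass 70% of its speed; a pose out of reach is approached as far as the arm can. A call with a gripper value outside its range is refused whole. The fingers move at their own pace and stop on an object; "squeeze" is the grip in N (left out, the last holds). Time passes only in rows, so rows that repeat a pose let the fingers close. It gives the time, the measured TCP pose, the force and the opening at its end, in the units of the state.
- arm.sense(): the state, without advancing time (a new reading comes with each control period).
- arm.snapshot(name): name is "scene" or "top" or "wrist"; returns a dict with "image" (420x560x3 uint8, blue, green, red), "mtx" (3x3 intrinsics, pixels), "xyz" and "attitude" of the camera in the world; the wrist camera has in their place "hand_eye" (4x4, takes a point from camera to tool coordinates, whose origin is the TCP and whose axes are the tool frame's). Camera axes: x right, y down, z forward; pixel columns grow to the right and rows downward; lengths in m; the calibration is good to about 2 mm. A picture is of the moment at which its call begins: read the wrist's pose just before it. There is no depth.
- arm.close_job(): hands the job in, once; it reports no verdict.
The state is a dict: "clock": time; "joint_positions": joint angles; "joint_vel": joint speeds; "tau": joint torques, N m; "tcp_pos": TCP position; "tcp_rot": TCP orientation; "ft_force": force on the tool from outside, world axes, zero at the start; "torque": the same for the moment, N m; "opening": finger opening in m.
Only numpy, scipy, OpenCV 4.12 (cv2) and the standard library are available. Lean on these libraries where they do the work, as an engineer would, in place of code of your own. Each camera call takes 0.05 s, during which the arm holds its last target. There are 200 camera calls.

## Working session

There is one attempt and no reset: what is moved stays moved. The work goes in short steps, Python scripts to look and compute and a tool call to move; the robot and the scene stay as the last step left them, time stands still between calls to the robot, and variables do not carry over. Pictures are saved under pics/ and viewed, about 8 in all and at most 12, crops included, and the job is handed in when it is done.

Besides the shell and the picture viewer there is one more tool, called after "Request:" by a JSON object that holds its "method" and its "body", one argument or row to a line. play_rows: Moves the arm, as the interface text tells. Its arguments: {"type":"object","properties":{"steps":{"type":"array"},"squeeze":{"type":"number"}},"required":["steps"]}

```bash
mkdir -p pics; ls; python3 - <<'E'
from rig import arm
import cv2,numpy as np
s=arm.sense(); print(s)
for n in("scene","top"):
    d=arm.snapshot(n); cv2.imwrite(f"pics/{n}1.png",d["image"]); print(n,d["mtx"],d["xyz"],d["attitude"])
E
```

```text
pics
{'clock': 0.0, 'joint_positions': array([-1.40588844,  0.38423503,  0.01636639,  1.3711473 , -0.00630101,
        1.38819364, -0.04651097]), 'joint_vel': array([-9.45518519e-05,  4.70493478e-04, -7.16211306e-04, -1.52367899e-04,
        1.12411374e-03, -2.09806526e-03,  4.48813946e-05]), 'tau': array([ 1.03951992e-03, -6.27576184e+01,  8.44521672e-01, -3.71825337e+01,
        1.66222063e-02,  1.37112351e-02,  6.96210577e-06]), 'tcp_pos': array([0.1409995 , 0.60837709, 0.23028385]), 'tcp_rot': array([ 2.45851082e+00,  1.95387155e+00, -2.34736837e-03]), 'ft_force': array([ 0.32906868,  0.48110067, -0.12155928]), 'torque': array([ 0.00537703,  0.01113276, -0.0040422 ]), 'opening': 0.08528494607679575}
scene [[419.97733551   0.         283.1361317 ]
 [  0.         419.97733551 205.277242  ]
 [  0.           0.           1.        ]] [1.09729574 0.43393157 0.85037019] [-1.27869914 -2.28481112  0.9543297 ]
top [[423.58044172   0.         280.23008086]
 [  0.         423.58044172 205.75875547]
 [  0.           0.           1.        ]] [ 0.24989342 -0.01305119  1.19617716] [-2.10540914  2.13900051 -0.14121514]
```

View pics/top1.png

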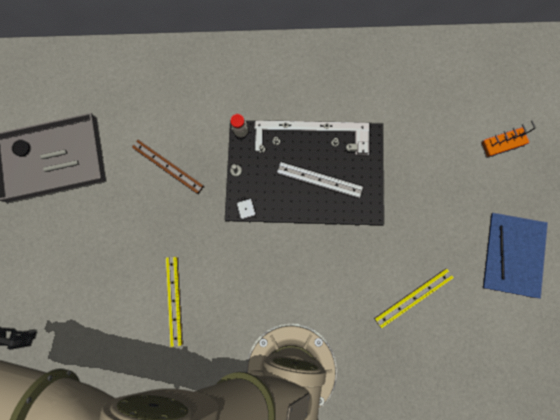

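View pics/scene1.png

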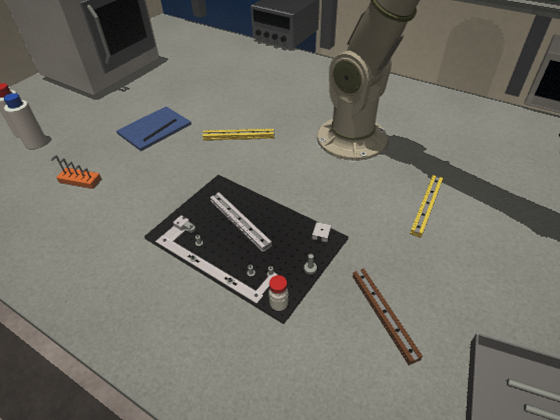

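The top view shows the board with corners near (229,121), (382,123), (384,224) and (225,222). The rail runs from (279,168) to (361,190), with the end post near (262,148) and the line posts near (276,142) and (335,143). The scene view confirms the layout. The carrier, pedestal and jar stand on the left.

```bash
cat > h.py <<'E'
import numpy as np,cv2
from scipy.spatial.transform import Rotation as R
def ray(uv,K,p,Rm,z):
    uv=np.atleast_2d(uv).astype(float)
    d=np.c_[uv,np.ones(len(uv))]@np.linalg.inv(K).T@Rm.T
    return p+d*((z-p[2])/d[:,2])[:,None]
def proj(P,K,p,Rm):
    q=(np.atleast_2d(P)-p)@Rm@K.T
    return q[:,:2]/q[:,2:]
E
python3 - <<'E'
from h import *
from rig import arm
d=arm.snapshot("top");K,p,Rm=d["mtx"],d["xyz"],R.from_rotvec(d["attitude"]).as_matrix()
im=d["image"];g=im.max(2)
# board: dark mask
m=((g<60)*255).astype(np.uint8);m[:100]=0;m[240:]=0;m[:,:215]=0;m[:,400:]=0
m=cv2.morphologyEx(m,cv2.MORPH_CLOSE,np.ones((7,7)))
c=max(cv2.findContours(m,0,1)[0],key=cv2.contourArea)
h=cv2.convexHull(c)
W=ray(h[:,0,:],K,p,Rm,0.012)[:,:2].astype(np.float32)
r=cv2.minAreaRect(W*1000);print("board",r,(cv2.boxPoints(r)).tolist())
m=((g>110)*255).astype(np.uint8)
n,l,st,ce=cv2.connectedComponentsWithStats(m)
i=None
for k in range(1,n):
    x,y,w,hh,a=st[k]
    if 225<x<385 and 115<y<225 and a>15: print(k,st[k],ce[k])
k=l[180:182,315:325].max();pts=np.argwhere(l==k)[:,::-1]
W=ray(pts,K,p,Rm,0.032)[:,:2].astype(np.float32);r=cv2.minAreaRect(W*1000);print("rail",r)
big=cv2.resize(im[110:235,215:395],None,fx=4.4,fy=4.4,interpolation=cv2.INTER_CUBIC);cv2.imwrite("pics/c.png",big)
E
```

```text
board ((543.524169921875, -48.39213562011719), (443.16094970703125, 296.0968933105469), 87.15591430664062) [[384.66363525390625, -262.353759765625], [680.3958129882812, -277.04559326171875], [702.3847045898438, 165.56948852539062], [406.65252685546875, 180.26132202148438]]
4 [273 137   7   7  25] [276.12 139.92]
5 [332 138   6   7  21] [334.61904762 140.57142857]
7 [277 162  86  35 934] [319.9261242  179.45074946]
8 [231 165  10  11  68] [235.60294118 170.10294118]
9 [237 199  18  20 254] [245.5511811  208.47244094]
rail ((515.3394775390625, -89.4754867553711), (241.6034698486328, 32.55339813232422), 71.72492218017578)
```

View pics/c.png

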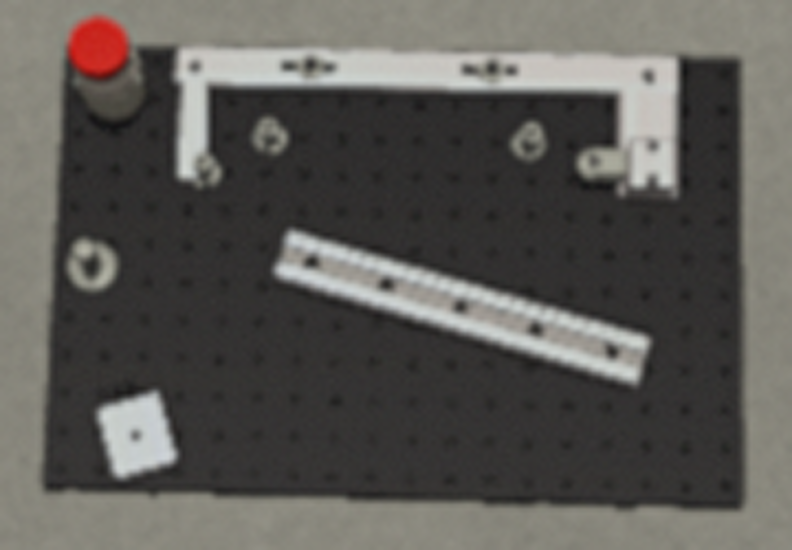

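Request:
{"method": "play_rows", "body": {
  "steps": [
    [[-10,16,-5,0,0,0.2,1],[-21.3,31.5,-7,0,0,0.6,1],[-21.3,31.5,-7,0,0,0.6,1],[-21.3,31.5,-7,0,0,0.7,1],[-21.3,31.5,-7,0,0,0.8,1],[-21.3,31.5,-7,0,0,0.9,1],[-30,40,-7,0,0,1.1,1],[-38,45,-7,0,0,1.3,1],[-47,51,-7,0,0,1.5,1],[-55.2,57.9,-7,0,0,1.66,1],[-55.2,57.9,-7,0,0,1.66,1],[-55.2,57.9,-7,0,0,1.66,1],[-55.2,57.9,-7,0,0,1.66,1],[-55.2,57.9,-7,0,0,1.66,1],[-55.2,57.9,-7,0,0,1.66,1]]
  ]
}}

```text
clock: 2.02
tcp_pos: [0.5804, -0.0597, 0.3008]
tcp_rot: [3.102, -0.497, -0.002]
ft_force: [-0.2, 0.8, 0.9]
opening: 0.0858
```

```bash
python3 - <<'E'
from h import *
from rig import arm
s=arm.sense();print(s["clock"],s["tcp_pos"],s["tcp_rot"],s["ft_force"],s["joint_positions"])
d=arm.snapshot("wrist");print(d["mtx"],d["hand_eye"])
cv2.imwrite("pics/w1.png",d["image"])
np.savez("w1.npz",im=d["image"],K=d["mtx"],H=d["hand_eye"],p=s["tcp_pos"],r=s["tcp_rot"])
E
```

```text
2.025 [ 0.58040112 -0.05974823  0.30077657] [ 3.10178253e+00 -4.97259215e-01 -1.59428517e-03] [-0.24015449  0.82302533  0.88139338] [-0.49744033  0.31784603  0.72608686  1.39002539 -0.20912658  1.51265767
 -0.10215676]
[[355.52443724   0.         281.07174968]
 [  0.         355.52443724 206.68090994]
 [  0.           0.           1.        ]] [[ 9.99999643e-01  1.81631049e-04 -8.25225739e-04 -2.08319469e-04]
 [ 9.17406671e-05  9.47513180e-01  3.19716696e-01 -8.15874470e-02]
 [ 8.39982743e-04 -3.19716658e-01  9.47512825e-01 -1.42855917e-01]
 [ 0.00000000e+00  0.00000000e+00  0.00000000e+00  1.00000000e+00]]
```

View pics/w1.png

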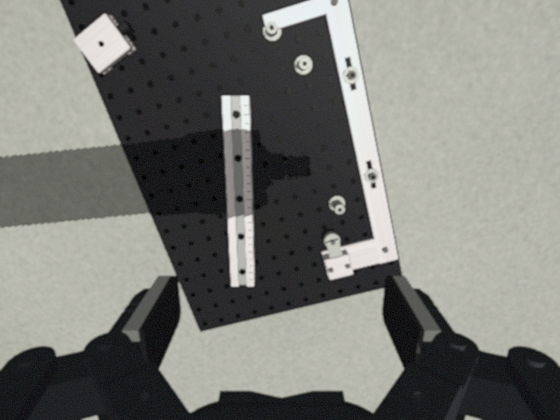

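Wrist view: end post near (271,31), line posts near (303,64) and (337,205), roller near (331,241), and the rail from (235,95) to (243,287). I'll take one enlarged crop for post and corner positions.

```bash
python3 - <<'E'
from h import *
z=np.load("w1.npz");im=z["im"]
f=lambda a:cv2.resize(a,None,fx=5,fy=5,interpolation=cv2.INTER_CUBIC)
a=f(im[10:90,250:330]);b=f(im[190:270,310:390])  # 400x400
c=cv2.resize(im[80:180,205:275],None,fx=2,fy=2) 
o=np.hstack([a,b]);
for k in range(0,800,50): cv2.putText(o,"|",(k,8),0,.3,(0,255,255))
cv2.imwrite("pics/w1c.png",o)
E
```

```text
(no output)
```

View pics/w1c.png

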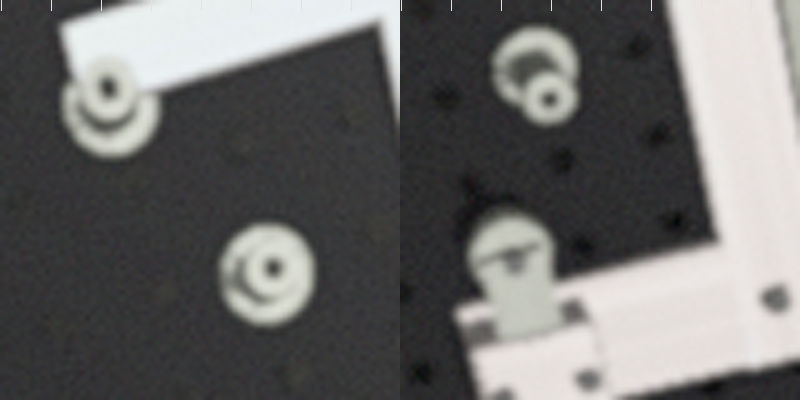

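```bash
python3 - <<'E'
from h import *
z=np.load("w1.npz");im=z["im"];K=z["K"]
T=np.eye(4);T[:3,:3]=R.from_rotvec(z["r"]).as_matrix();T[:3,3]=z["p"];C=T@z["H"];p,Rm=C[:3,3],C[:3,:3]
e,i,o=ray([[271.6,27.4],[304.6,63.6],[340,209.6]],K,p,Rm,.038)
rol=ray([[332.4,241]],K,p,Rm,.037)[0]
ecol=ray([[272,31.4]],K,p,Rm,.014)[0]
v=(i-o)[:2];t=np.arctan2(-v[0],v[1]);print("dist",np.linalg.norm(v),"yaw",t)
Rb=np.array([[np.cos(t),-np.sin(t)],[np.sin(t),np.cos(t)]])
B=(i+o)[:2]/2-Rb@[.086,0];print("board",B)
tb=lambda q:(np.asarray(q)[...,:2]-B)@Rb
print("end post b",tb(e),tb(ecol),"roller",tb(rol))
m=((im.max(2)>100)*255).astype(np.uint8);m[:85]=0;m[295:]=0;m[:,:210]=0;m[:,265:]=0
m=cv2.morphologyEx(m,cv2.MORPH_OPEN,np.ones((3,3)))
# local: adaptive because of shadow
g=im.max(2).astype(int);m=((g>85)*255).astype(np.uint8);m[:85]=0;m[295:]=0;m[:,:212]=0;m[:,262:]=0
m=cv2.morphologyEx(m,cv2.MORPH_CLOSE,np.ones((9,9)))
c=max(cv2.findContours(m,0,1)[0],key=cv2.contourArea)
W=ray(c[:,0],K,p,Rm,.032)[:,:2].astype(np.float32);r=cv2.minAreaRect(W*1000);print("rail w1",r,"board",tb(np.array(r[0])/1000))
w=r[1];a=r[2]
# carrier etc
for n,q,h in(("carrier",[101,43],.03),):print(n,tb(ray([q],K,p,Rm,h)))
E
```

```text
dist 0.17016288638340482 yaw -0.043073923248097924
board [ 0.54647582 -0.04913257]
end post b [0.06201512 0.12781257] [0.06166263 0.12736   ] roller [ 0.0678093  -0.12339518]
rail w1 ((516.2275390625, -89.59117889404297), (242.53350830078125, 34.18340301513672), 71.64441680908203) board [-0.02847805 -0.04172359]
carrier [[-0.11668463  0.16390424]]
```

Request:
{"method": "play_rows", "body": {
  "steps": [
    [[-5.2,4.9,5,0,0,0,1],[-5.2,4.9,10,0,0,0,1],[-5.2,4.9,15,0,0,0,1],[-5.2,4.9,20,0,0,0,1],[-5.2,4.9,25,0,0,0,1],[-5.2,4.9,27,0,0,0,1],[-5.2,4.9,28,0,0,0,1],[-5.2,4.9,28.6,0,0,0,1],[-5.2,4.9,28.6,0,0,0,1]]
  ]
}}

```text
clock: 3.2
tcp_pos: [0.5163, -0.0895, 0.0158]
tcp_rot: [-3.102, 0.494, -0.001]
ft_force: [0.5, -0.7, 0.8]
opening: 0.0852
```

Request:
{"method": "play_rows", "body": {
  "steps": [
    [[0,0,0,0,0,0,0.0],[0,0,0,0,0,0,-0.15],[0,0,0,0,0,0,-0.5],[0,0,0,0,0,0,-0.5],[0,0,0,0,0,0,-0.5],[0,0,0,0,0,0,-0.5],[0,0,0,0,0,0,-0.5]]
  ],
  "squeeze": 20
}}

```text
clock: 4.08
tcp_pos: [0.5162, -0.0901, 0.0157]
tcp_rot: [-3.102, 0.496, -0.001]
ft_force: [-0.8, 0.3, 5.4]
opening: 0.0296
```

Request:
{"method": "play_rows", "body": {
  "steps": [
    [[0,0,-0.1,0,0,0,-0.5],[0,0,-0.1,0,0,0,-0.5],[0,0,-0.1,0,0,0,-0.5]]
  ]
}}

```text
clock: 4.45
tcp_pos: [0.5154, -0.0899, 0.0159]
tcp_rot: [3.102, -0.496, -0.002]
ft_force: [0.6, 0.2, -2.7]
opening: 0.0298
```

Request:
{"method": "play_rows", "body": {
  "steps": [
    [[1,-1,0,0,0,0,-0.5],[2,-2.2,0,0,0,0,-0.5],[3.2,-3.5,0,0,0,0,-0.5],[4.1,-4.7,0,0,0,0,-0.5],[4.37,-5.4,0,0,0,0,-0.5],[4.37,-5.6,0,0,0,0,-0.5],[4.37,-5.6,0,0,0,0,-0.5],[4.37,-5.6,0,0,0,0,-0.5]]
  ]
}}

```text
clock: 5.45
tcp_pos: [0.5744, -0.0509, 0.0163]
tcp_rot: [3.102, -0.497, -0.0]
ft_force: [0.1, -0.2, -3.5]
opening: 0.0293
```

```bash
cat > chk.py <<'E'
from h import *
from rig import arm
import sys
s=arm.sense();t=-0.0431;B=np.array([.54648,-.04913])
Rb=np.array([[np.cos(t),-np.sin(t)],[np.sin(t),np.cos(t)]])
Rt=R.from_rotvec(s["tcp_rot"]).as_matrix();x=Rt[:2,0]@Rb;y=-Rt[:2,1]@Rb
pb=(s["tcp_pos"][:2]-B)@Rb*1000;a=np.arctan2(-x[1],x[0])
F=s["ft_force"];Fb=F[:2]@Rb
print("t",round(s["clock"],2),"tcp_b",pb.round(2),"z",s["tcp_pos"][2].round(4),"a",round(a,4),"F_b",Fb.round(2),"Fz",F[2].round(2),"Fu",(F[:2]@-Rt[:2,1]).round(2),"Mz",s["torque"][2].round(3),"op",round(s["opening"],4))
E
python3 chk.py
```

```text
t 5.45 tcp_b [27.97 -0.54] z 0.0163 a 0.2746 F_b [ 0.08 -0.16] Fz -3.48 Fu -0.13 Mz -0.007 op 0.0293
```

Request:
{"method": "play_rows", "body": {
  "steps": [
    [[0,-0.1,0,0,0,0,-0.5],[0,-0.2,0,0,0,0,-0.5],[0,-0.3,0,0,0,0,-0.5],[0,-0.4,0,0,0,0,-0.5],[0,-0.4,0,0,0,0,-0.5]]
  ]
}}

```text
clock: 6.08
tcp_pos: [0.5761, -0.0464, 0.0163]
tcp_rot: [3.102, -0.495, -0.0]
ft_force: [0.2, 0.1, -3.7]
opening: 0.0296
```

Request:
{"method": "play_rows", "body": {
  "steps": [
    [[0,-0.05,0,0,0,0,-0.5],[0,-0.1,0,0,0,0,-0.5],[0,-0.1,0,0,0,0,-0.5]]
  ]
}}

```text
clock: 6.45
tcp_pos: [0.5763, -0.0456, 0.0163]
tcp_rot: [3.102, -0.496, -0.0]
ft_force: [-0.5, 0.1, -4.1]
opening: 0.0296
```

Request:
{"method": "play_rows", "body": {
  "steps": [
    [[0,-0.05,0,0,0,0,-0.5],[0,-0.1,0,0,0,0,-0.5],[0,-0.1,0,0,0,0,-0.5]]
  ]
}}

```text
clock: 6.82
tcp_pos: [0.5765, -0.0452, 0.0162]
tcp_rot: [3.101, -0.496, -0.0]
ft_force: [-1.1, -1.8, -2.1]
opening: 0.0296
```

```bash
python3 chk.py
```

```text
t 6.83 tcp_b [29.79  5.19] z 0.0162 a 0.2743 F_b [-1.06 -1.81] Fz -2.08 Fu -2.03 Mz 0.067 op 0.0296
```

Request:
{"method": "play_rows", "body": {
  "steps": [
    [[0,-0.05,0,0,0,0,-0.5],[0,-0.1,0,0,0,0,-0.5],[0,-0.1,0,0,0,0,-0.5]]
  ]
}}

```text
clock: 7.2
tcp_pos: [0.5765, -0.0451, 0.0162]
tcp_rot: [3.1, -0.497, -0.001]
ft_force: [-2.3, -4.8, -3.3]
opening: 0.0292
```

```bash
python3 chk.py
```

```text
t 7.2 tcp_b [29.79  5.29] z 0.0162 a 0.275 F_b [-2.1  -4.94] Fz -3.28 Fu -5.32 Mz 0.067 op 0.0292
```

Request:
{"method": "play_rows", "body": {
  "steps": [
    [[0.25,-0.007,0,0,0,-0.02,-0.5],[0.5,-0.019,0,0,0,-0.04,-0.5],[0.75,-0.036,0,0,0,-0.06,-0.5],[1.0,-0.058,0,0,0,-0.08,-0.5],[1.25,-0.085,0,0,0,-0.1,-0.5],[1.495,-0.117,0,0,0,-0.12,-0.5],[1.74,-0.154,0,0,0,-0.14,-0.5],[1.927,-0.185,0,0,0,-0.155,-0.5],[1.927,-0.185,0,0,0,-0.155,-0.5],[1.927,-0.185,0,0,0,-0.155,-0.5]]
  ]
}}

```text
clock: 8.45
tcp_pos: [0.5953, -0.0495, 0.0161]
tcp_rot: [3.13, -0.256, -0.001]
ft_force: [-3.1, -6.1, -3.1]
opening: 0.0296
```

```bash
python3 chk.py
```

```text
t 8.45 tcp_b [48.76  1.75] z 0.0161 a 0.12 F_b [-2.84 -6.22] Fz -3.08 Fu -6.51 Mz 0.141 op 0.0296
```

Request:
{"method": "play_rows", "body": {
  "steps": [
    [[0.25,-0.007,0,0,0,-0.02,-0.5],[0.5,-0.019,0,0,0,-0.04,-0.5],[0.75,-0.036,0,0,0,-0.06,-0.5],[0.75,-0.036,0,0,0,-0.06,-0.5],[0.75,-0.036,0,0,0,-0.06,-0.5]]
  ]
}}

```text
clock: 9.07
tcp_pos: [0.6025, -0.0503, 0.0161]
tcp_rot: [3.136, -0.162, -0.002]
ft_force: [-2.9, -4.8, -2.4]
opening: 0.0296
```

```bash
python3 chk.py
```

```text
t 9.07 tcp_b [56.05  1.21] z 0.0161 a 0.0603 F_b [-2.66 -4.88] Fz -2.42 Fu -5.03 Mz 0.031 op 0.0296
```

Request:
{"method": "play_rows", "body": {
  "steps": [
    [[0.125,-0.003,0,0,0,-0.01,-0.5],[0.25,-0.007,0,0,0,-0.02,-0.5],[0.375,-0.013,0,0,0,-0.03,-0.5],[0.5,-0.019,0,0,0,-0.04,-0.5],[0.5,-0.019,0,0,0,-0.04,-0.5],[0.5,-0.019,0,0,0,-0.04,-0.5]]
  ]
}}

```text
clock: 9.82
tcp_pos: [0.6078, -0.0507, 0.0161]
tcp_rot: [3.138, -0.099, -0.002]
ft_force: [-1.9, -5.1, -2.5]
opening: 0.0295
```

```bash
python3 chk.py
```

```text
t 9.82 tcp_b [61.29  1.07] z 0.0161 a 0.0197 F_b [-1.69 -5.16] Fz -2.48 Fu -5.19 Mz 0.348 op 0.0295
```

Request:
{"method": "play_rows", "body": {
  "steps": [
    [[0.06,0,0,0,0,-0.005,-0.5],[0.125,-0.003,0,0,0,-0.01,-0.5],[0.19,-0.005,0,0,0,-0.015,-0.5],[0.25,-0.007,0,0,0,-0.02,-0.5],[0.25,-0.007,0,0,0,-0.02,-0.5],[0.25,-0.007,0,0,0,-0.02,-0.5]]
  ]
}}

```text
clock: 10.58
tcp_pos: [0.6102, -0.0508, 0.0161]
tcp_rot: [3.139, -0.067, -0.002]
ft_force: [-2.5, -4.4, -3.0]
opening: 0.0294
```

```bash
python3 chk.py
```

```text
t 10.57 tcp_b [63.72  1.1 ] z 0.0161 a -0.0003 F_b [-2.28 -4.55] Fz -2.95 Fu -4.55 Mz 0.322 op 0.0294
```

Request:
{"method": "play_rows", "body": {
  "steps": [
    [[0.05,0.03,0,0,0,0,-0.5],[0.1,0.06,0,0,0,0,-0.5],[0.1,0.06,0,0,0,0,-0.5]]
  ]
}}

```text
clock: 10.95
tcp_pos: [0.6112, -0.0509, 0.016]
tcp_rot: [3.14, -0.067, -0.002]
ft_force: [-1.8, -5.0, -3.3]
opening: 0.0297
```

```bash
python3 chk.py
```

```text
t 10.95 tcp_b [64.7   1.05] z 0.016 a -0.0006 F_b [-1.59 -5.04] Fz -3.28 Fu -5.04 Mz 0.345 op 0.0297
```

Request:
{"method": "play_rows", "body": {
  "steps": [
    [[0.04,0.02,0,0,0,0,-0.5],[0.08,0.04,0,0,0,0,-0.5],[0.08,0.04,0,0,0,0,-0.5]]
  ]
}}

```text
clock: 11.32
tcp_pos: [0.6117, -0.0509, 0.016]
tcp_rot: [3.14, -0.067, -0.003]
ft_force: [-5.0, -3.6, -1.7]
opening: 0.0296
```

```bash
python3 chk.py
```

```text
t 11.32 tcp_b [65.22  1.06] z 0.016 a -0.0007 F_b [-4.88 -3.79] Fz -1.65 Fu -3.79 Mz 0.154 op 0.0296
```

Request:
{"method": "play_rows", "body": {
  "steps": [
    [[0.05,0.0,0,0,0,0,-0.5],[0.1,0.0,0,0,0,0,-0.5],[0.1,0.0,0,0,0,0,-0.5],[0.1,0.0,0,0,0,0,-0.5]]
  ]
}}

```text
clock: 11.82
tcp_pos: [0.6119, -0.0509, 0.0159]
tcp_rot: [3.141, -0.067, -0.005]
ft_force: [-7.2, -3.6, 1.6]
opening: 0.0296
```

```bash
python3 chk.py
```

```text
t 11.82 tcp_b [65.45  1.04] z 0.0159 a -0.0003 F_b [-7.08 -3.89] Fz 1.61 Fu -3.88 Mz 0.049 op 0.0296
```

Request:
{"method": "play_rows", "body": {
  "steps": [
    [[0.04,0.0,0,0,0,0.003,-0.5],[0.08,0.0,0,0,0,0.006,-0.5],[0.08,0.0,0,0,0,0.006,-0.5],[0.08,0.0,0,0,0,0.006,-0.5]]
  ]
}}

```text
clock: 12.32
tcp_pos: [0.612, -0.0509, 0.0158]
tcp_rot: [3.14, -0.076, -0.008]
ft_force: [-10.4, -3.1, 3.1]
opening: 0.0293
```

```bash
python3 chk.py
```

```text
t 12.32 tcp_b [65.51  1.03] z 0.0158 a 0.005 F_b [-10.26  -3.52] Fz 3.06 Fu -3.57 Mz 0.56 op 0.0293
```

Request:
{"method": "play_rows", "body": {
  "steps": [
    [[0.0,0.0,0,0,0,-0.002,-0.5],[0.0,0.0,0,0,0,-0.002,-0.5],[0.0,0.0,0,0,0,-0.002,-0.5],[0.02,0.0,0,0,0,-0.004,-0.5],[0.02,0.0,0,0,0,-0.004,-0.5],[0.02,0.0,0,0,0,-0.004,-0.5],[0.02,0.0,0,0,0,-0.004,-0.5]]
  ]
}}

```text
clock: 13.2
tcp_pos: [0.612, -0.0509, 0.0158]
tcp_rot: [-3.141, 0.07, 0.008]
ft_force: [-10.5, -2.9, 4.7]
opening: 0.0295
```

```bash
python3 chk.py
```

```text
t 13.2 tcp_b [65.51  1.03] z 0.0158 a 0.0017 F_b [-10.32  -3.36] Fz 4.66 Fu -3.37 Mz 0.099 op 0.0295
```

Request:
{"method": "play_rows", "body": {
  "steps": [
    [[0.0,0.0,0,0,0,-0.002,-0.5],[0.0,0.0,0,0,0,-0.002,-0.5],[0.0,0.0,0,0,0,-0.002,-0.5],[0.0,0.0,0,0,0,0,-0.5],[0.0,0.0,0,0,0,0,-0.5]]
  ]
}}

```text
clock: 13.82
tcp_pos: [0.612, -0.0509, 0.0158]
tcp_rot: [-3.141, 0.07, 0.008]
ft_force: [-11.0, -3.0, 5.1]
opening: 0.0298
```

```bash
python3 chk.py; python3 - <<'E'
from h import *
from rig import arm
s=arm.sense();d=arm.snapshot("wrist");cv2.imwrite("pics/w2.png",d["image"])
E
```

```text
t 13.82 tcp_b [65.53  1.03] z 0.0158 a 0.0018 F_b [-10.83  -3.49] Fz 5.07 Fu -3.51 Mz 0.167 op 0.0298
```

View pics/w2.png

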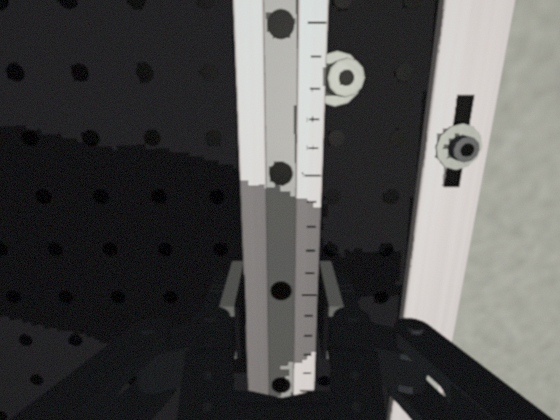

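Request:
{"method": "play_rows", "body": {
  "steps": [
    [[-0.07,0.0,0,0,0,0,-0.5],[-0.14,0.0,0,0,0,0,-0.5],[-0.14,0.0,0,0,0,0,-0.5],[-0.14,0.0,0,0,0,0,0.0],[-0.14,0.0,0,0,0,0,0.3],[-0.14,0.0,0,0,0,0,0.4],[-0.14,0.0,0,0,0,0,0.4],[-0.14,0.0,0,0,0,0,0.4]]
  ]
}}

```text
clock: 14.88
tcp_pos: [0.6132, -0.0502, 0.0163]
tcp_rot: [-3.141, 0.069, -0.0]
ft_force: [-0.1, 0.1, 0.8]
opening: 0.0597
```

```bash
python3 chk.py
```

```text
t 14.88 tcp_b [66.75  1.77] z 0.0163 a 0.0008 F_b [-0.1   0.09] Fz 0.77 Fu 0.09 Mz 0.007 op 0.0597
```

Request:
{"method": "play_rows", "body": {
  "steps": [
    [[0,0,-1,0,0,0,0.4],[0,0,-3,0,0,0,0.4],[0,0,-6,0,0,0,0.4],[0,0,-11,0,0,0,0.4],[0,0,-17,0,0,0,0.4],[-1,4,-23,0,0,0,0.4],[-2,6,-28,0,0,0,0.4],[-2,6,-28,0,0,0,0.4],[-2,6,-28,0,0,0,0.4],[-2,6,-28,0,0,0,0.4]]
  ]
}}

```text
clock: 16.12
tcp_pos: [0.5902, -0.1081, 0.295]
tcp_rot: [-3.14, 0.067, 0.004]
ft_force: [-0.8, 0.1, 0.5]
opening: 0.0596
```

```bash
python3 chk.py; python3 - <<'E'
from h import *
from rig import arm
s=arm.sense();d=arm.snapshot("wrist");im=d["image"];K=d["mtx"]
np.savez("w3.npz",im=im,K=K,H=d["hand_eye"],p=s["tcp_pos"],r=s["tcp_rot"])
cv2.imwrite("pics/w3.png",im)
T=np.eye(4);T[:3,:3]=R.from_rotvec(s["tcp_rot"]).as_matrix();T[:3,3]=s["tcp_pos"];C=T@d["hand_eye"];p,Rm=C[:3,3],C[:3,:3]
t=-.0431;B=np.array([.54648,-.04913]);Rb=np.array([[np.cos(t),-np.sin(t)],[np.sin(t),np.cos(t)]])
# rectify top plane of rail (z=.032) to board frame, 2px/mm: x up, y left
xs=np.linspace(.11,.02,180*1);ys=np.linspace(.16,-.16,640)
Y,X=np.meshgrid(ys,xs);W=np.c_[np.c_[X.ravel(),Y.ravel()]@Rb.T+B,np.full(X.size,.032)]
q=proj(W,K,p,Rm).astype(np.float32).reshape(180,640,2)
r=cv2.remap(im,q[...,0],q[...,1],1);cv2.imwrite("pics/rect.png",np.vstack([cv2.resize(r,(800,225)),cv2.resize(im,(500,375))[:, :].copy() if 0 else np.hstack([cv2.resize(im,(480,360)),np.zeros((360,320,3),np.uint8)])]))
g=r.max(2).astype(int)
for y in(100,60,30,-30,-60,-100):
    c=int((.16-y/1000)*2000);col=np.median(g[:,c-4:c+5],1);i=np.where(col>85)[0];print(y,"x edges",110-i.min()*.503,110-i.max()*.503)
E
```

```text
t 16.12 tcp_b [ 46.26 -57.02] z 0.295 a -0.0007 F_b [-0.79  0.09] Fz 0.48 Fu 0.09 Mz -0.019 op 0.0596
100 x edges 80.826 48.634
60 x edges 80.826 48.634
30 x edges 80.826 48.131
-30 x edges 80.826 47.628
-60 x edges 81.32900000000001 49.137
-100 x edges 81.32900000000001 47.628
```

View pics/rect.png

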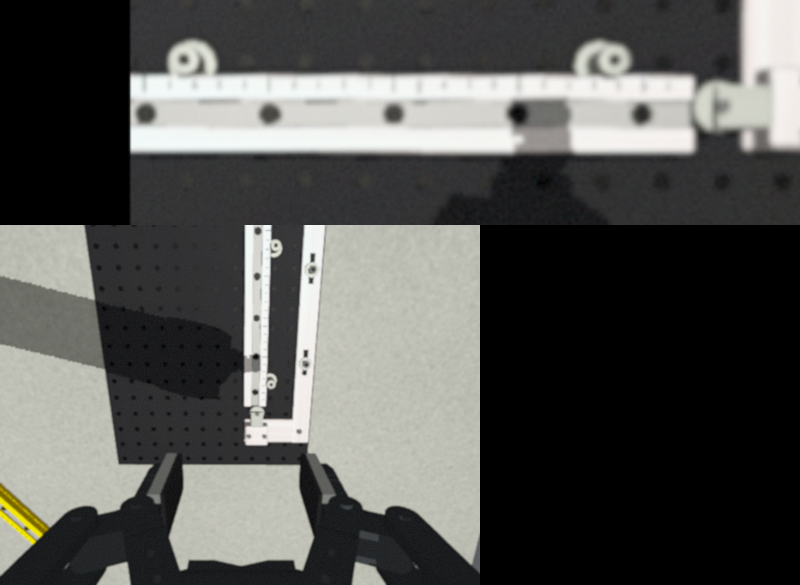

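```bash
python3 -c "
from rig import arm
print(arm.close_job())"
```

```text
the job is handed in; nothing more can be done
None
```

I gripped the rail at mid-length with a light 20 N. I moved it, still askew by 0.275 rad, until its left end touched the end post at about 5 N. Then I swung it about that post, past the roller and into line, pressed it on the line posts and let go. The job is handed in at about 16 s on the clock.

**Pressing:** Total force at the wrist was about 11 N, and I varied the yaw slightly so that both line posts took load. I judged the split between the posts from the wrist moment and did not measure it at each post. By my estimate each carried well over 1 N.

**Last checks:**
- **Alignment:** After release, the picture shows the rail along both line posts, parallel to within the picture's resolution of about 0.5 mm over 200 mm. Its centre line measured about x = 65 mm.
- **Right end:** It sits against the roller at about y = -118 mm, which fits the bar being shifted about +1.7 mm.
- **Left end and end post:** These were outside the last view, so that contact is inferred from the felt force and the right end's position.
- **Roller and clearance:** I had no direct reading of how far the roller is pressed in. The gripper was well clear at hand-in.
- **Bystanders:** I kept the arm away from the carrier, jar and pedestal post, but did not re-measure them.

One reading disagreed: the first close look gave a bar shift of 1.7 mm from the end post but about 4 mm from the roller. I trusted the end post, and the later contact and the final picture agreed with it.

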